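Hold the tall tube in front of the barcode reader

TASK

The loader's spring-return tray carries three capped tubes, one clearly taller than the other two. Pull the tray out by its upright handle until the tall tube stands in line with the pointer on top of the reader, and keep it there: finish while still holding the tray, because it springs back if let go. Do not touch the tubes, keep them upright in their wells, and leave the bottle, cup and box on the bench where they are.

Things in the scene. Friction and masses are not known exactly. Their poses are not given: they have to be found in the camera images.
- loader: fixed benchtop tube loader: white base plate 320 x 100 x 12 mm, two low aluminium rails (top 26 mm above the bench), a grey spring housing 40 mm high at the far end. Origin: on the bench under the track's centre line. Its x axis runs along the track, away from the handle; the tray is pulled out along -x. z is up.
- tray: grey tray, 46 mm wide, sliding 0 to 160 mm out along the loader's -x; axes as the loader's. Origin: 14 mm above the loader's origin when home. Tube block top 59 mm above the bench; three square wells 16 mm wide, 40 mm deep, at x = 20, 55, 90 mm. A low plate leads to the upright handle at x = -100 mm. A spring pulls it home: 3.6 N at rest, 0.6 N more per 10 mm; slight friction.
- handle (a point): grip point on the tray's upright black handle, a plain blade 12 mm thick along x, 36 mm wide along y, top 106 mm above the bench; the point is on its centre line, 94 mm above the bench. Behind the blade (+x) a rib at most 44 mm above the bench; above that it is free as far as the tubes.
- reader: fixed white reader block 50 x 60 x 75 mm beside the track on the loader's -y side; a dark steel pointer bar 6 mm wide across its top (80 mm above the bench) juts 13 mm towards the tubes. Origin: on the bench under the face towards the track; axes as the loader's. A tube is in line when its x in this frame is 0. Its place along the track varies; the pull needed is 25 to 125 mm.
- tall_tube: the tall capped tube, 115 mm long, 13 mm in diameter, cap 16 mm; stands loosely in one of the tray's three wells (any of them), its top 134 mm above the bench. Origin: centre of its underside, 19 mm above the bench; z along the tube.
- short_tube_a: a short capped tube, 72 mm long, otherwise like the tall one, top 91 mm above the bench; in another well. Origin: centre of its underside.
- short_tube_b: the other short tube, the same; in the remaining well. Origin: centre of its underside.
- bottle: bystander: white plastic bottle, 56 mm in diameter, 130 mm high, to the side of the loader. Origin: centre of its underside.
- specimen_cup: bystander: clear lidded specimen cup, 60 mm in diameter, 65 mm high, to the side of the loader. Origin: centre of its underside.
- slide_box: bystander: cardboard box 80 x 55 x 30 mm lying beside the loader. Origin: centre of its underside.
Mind the look-alikes: they are no part of the job. Leave any blue look-alike of the short_tube_b alone.

How it is judged (in metres and radians):
On the way:
1. the tray is held out with the tall tube in line with the reader's pointer (x of tall_tube in the frame of reader between -0.005 and 0.005 m and contact force between the fingers and tray above 1 N), for 0.3 s.
At the end, for the whole second after the job is handed in: Fingers still hold the tray (over 1 N) and it is still (under 10 mm/s); tall tube within 5 mm of the pointer along the track; all tubes in their wells (tilt under 0.25 rad, raised under 8 mm); bottle, cup and box within 30 mm of their start (all of step 1 and linear speed of tray below 0.01 m/s and angle between each of tall_tube, short_tube_a, short_tube_b's own z axis and vertical below 0.25 rad and height (world z) of each of tall_tube, short_tube_a, short_tube_b below 0.027 m and distance of each of bottle, specimen_cup, slide_box from where it was at the start of the episode below 0.03 m); the arm keeps its last pose, push and grip.
It fails at once if the robot touches a tube (over 1.5 N) (contact force between any of the fingers, the arm and tall_tube above 1.5 N or contact force between any of the fingers, the arm and short_tube_a above 1.5 N or contact force between any of the fingers, the arm and short_tube_b above 1.5 N).
It fails at once if the bottle, cup or box is pushed more than 30 mm or knocked over (distance of any of bottle, specimen_cup, slide_box from where it was at the start of the episode above 0.03 m or angle between any of bottle, specimen_cup, slide_box's own z axis and vertical above 0.5 rad).
It also fails if it takes over 35 s, if anything falls off the work surface, if the arm or the gripper's body presses on something with over 40 N, if the wrist force passes 120 N, or if a joint passes its speed limit or range.

ROBOT

A 6-joint arm with a two-finger parallel gripper is mounted at the origin on the work surface. World frame = base frame: x ahead of the robot, y to its left, z up, the work surface at z = 0. Lengths are in mm, angles in rad, forces in N, time in s.
With the tool pointing down it reaches from about 350 to 875 mm from the base axis. Payload 4.2 kg.
Tool frame: the origin (TCP) lies midway between the tips of the shut fingers; the grasp point (between the pads) lies 19 mm behind it (arm.hold_point_z is the distance from the TCP to the grasp point, in mm); z points along the fingers, y is the line along which they close (so a half turn about z gives the same grasp; the last joint's range is limited). The gripper opens to 85 mm and grips with 20 to 120 N. Pads are 22 mm wide; open, the fingers measure 114 mm over their backs; the gripper's body (76 mm by 85 mm) begins 54 mm behind the grasp point. The pads swing forward as they close: fully open they stand 13 mm farther back than shut.
Start: joints at [-1.068, 0.385, 0.008, 0, -1.194, -0.259], TCP at [150.887, -606.492, 191.912] pointing down, gripper open.
Joint ranges: [-3.14, 3.14], [-1.21, 2.06], [-1.07, 1.41], [-3.16, 2.05], [-2.99, -0.16], [-3.1, 3.1]. Speed limits (rad/s): [2.79, 2.79, 3.14, 3.14, 3.14, 3.14].

INTERFACE

Orientations are given as a unit quaternion [x, y, z, w].
In Python, from bench import arm, vision gives the robot as it stands. The module is installed in compiled form; this text tells all that it offers.
- The arm moves only by the tool servo_tool, never from a script. Its argument "plan" is a list of rows, each a list of 7 numbers: the shift along the world's x, y, z each as a share of 300 mm, from -1 to 1, then the turn, a rotation vector about the world's x, y, z each as a share of 2 rad, from -1 to 1, then the opening, from 0 (shut) to 1 (fully open). A call has 1 to 20 rows; each row shifts and turns the commanded pose from where the row before left it; what a row does not reach is not made up. A row lasts 1/8 s, in which the tool goes at most 62.5 mm and 10.7 degrees, less where a joint would pass 70% of its speed; a pose out of reach is approached as far as the arm can. A call with a number of a shift or a turn outside -1 to 1 is refused whole. A call with a gripper value outside its range is refused whole. The fingers move at their own pace and stop on an object; the grip force is fixed at half the most. Time passes only in rows, so rows that do not move let the fingers close. It gives the time, the measured TCP pose, the force, the opening and the grip force at its end, in the units of the state.
- arm.read_state(): the state, without advancing time (a new reading comes with each control period).
- vision.get_image(name): name is "side" or "top" or "wrist"; returns a dict with "image" (420x560x3 uint8, red, green, blue), "z_map" (420x560 float32, mm along the optical axis (not along the pixel's ray), 0 where there is no reading), "K" (3x3 intrinsics, pixels), "world_to_cam" (4x4, takes a point from world to camera coordinates); the wrist camera has in their place "mount" (4x4, takes a point from camera to tool coordinates, whose origin is the TCP and whose axes are the flange's). Camera axes: x right, y down, z forward; pixel columns grow to the right and rows downward; lengths in mm; the calibration is good to about 2 mm. The wrist camera is an equidistant fisheye: a pixel r from the principal point sees the ray r / f radians off the axis. A picture is of the moment at which its call begins: read the wrist's pose just before it.
- arm.job_done(): hands the job in; it is judged then, once.
The state is a dict: "clock": time; "joints": joint angles; "joint_vel": joint speeds; "joint_efforts": joint torques, N m; "position": TCP position; "ee_rot": TCP orientation; "contact_force": force on the tool from outside, world axes, zero at the start; "wrist_torque": the same for the moment, N m; "gripper_width": finger opening in mm; "grasp_force": force on a finger pad.
Only numpy, scipy, OpenCV 4.12 (cv2) and the standard library are available. Lean on these libraries where they do the work, as an engineer would, in place of code of your own. Each camera call takes 0.05 s, during which the arm holds its last target. There are 200 camera calls.

## Working session

There is one attempt and no reset: what is moved stays moved. The work goes in short steps, Python scripts to look and compute and a tool call to move; the robot and the scene stay as the last step left them, time stands still between calls to the robot, and variables do not carry over. Pictures are saved under pics/ and viewed, at most 10 in all, crops included, and the job is handed in when it is done.

Besides the shell and the picture viewer there is one more tool, called by a JSON object that holds its "op" and its "data", one argument or row to a line. servo_tool: Moves the arm, as the interface text tells. Its arguments: {"type":"object","properties":{"plan":{"type":"array"}},"required":["plan"]}

```bash
mkdir -p pics; cat > h.py <<'E'
import numpy as np, cv2
from bench import arm, vision
def pts(d):
    z=d["z_map"].astype(float);K=d["K"];h,w=z.shape
    u,v=np.meshgrid(np.arange(w),np.arange(h))
    c=np.stack([(u-K[0,2])/K[0,0]*z,(v-K[1,2])/K[1,1]*z,z,np.ones_like(z)],-1)
    P=(c@np.linalg.inv(d["world_to_cam"]).T)[...,:3]
    P[z==0]=np.nan
    return P
E
python3 - <<'E'
from h import *
s=arm.read_state();print(s["clock"],s["position"],s["ee_rot"],s["gripper_width"],arm.hold_point_z)
for n in("top","side"):
    d=vision.get_image(n);cv2.imwrite(f"pics/{n}0.png",d["image"][...,::-1]);np.save(f"{n}.npy",d,allow_pickle=True)
    print(d["K"],np.linalg.inv(d["world_to_cam"]).round(2))
E
```

```text
0.0 [ 150.71801815 -605.86331622  190.81103126] [-1.21498068e-01  9.92591050e-01  1.09269822e-03 -1.84098471e-04] 85.87154838830702 18.700000000000003
[[471.11317551   0.         282.92928779]
 [  0.         471.11317551 207.60494873]
 [  0.           0.           1.        ]] [[ 0.0000e+00 -9.9000e-01  1.6000e-01  4.1994e+02]
 [-1.0000e+00 -0.0000e+00 -1.0000e-02 -8.7380e+01]
 [ 1.0000e-02 -1.6000e-01 -9.9000e-01  9.1615e+02]
 [ 0.0000e+00  0.0000e+00  0.0000e+00  1.0000e+00]]
[[381.77495004   0.         276.03500681]
 [  0.         381.77495004 208.40365271]
 [  0.           0.           1.        ]] [[ 8.9000e-01 -2.7000e-01  3.7000e-01  3.2381e+02]
 [-4.6000e-01 -4.8000e-01  7.5000e-01 -5.6821e+02]
 [-2.0000e-02 -8.3000e-01 -5.5000e-01  4.3952e+02]
 [ 0.0000e+00  0.0000e+00  0.0000e+00  1.0000e+00]]
```

View pics/top0.png

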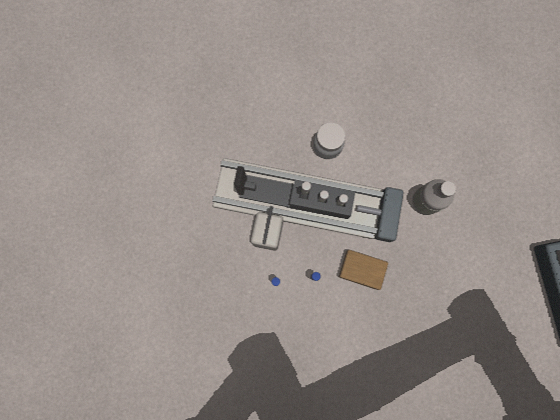

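View pics/side0.png

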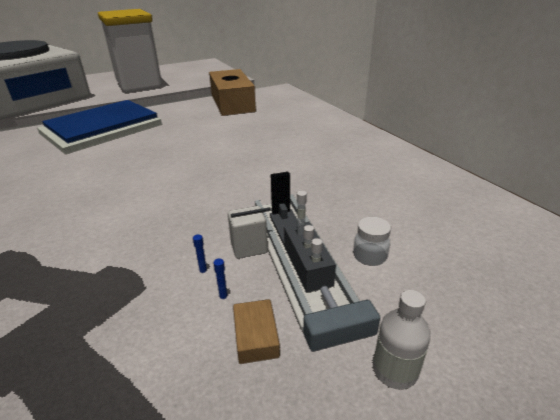

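The top view shows the white-capped tall tube at about (306,187), nearest the handle, with shorts at (324,196) and (343,199). The handle is at (240,181) and the pointer bar at about (269,215–245). In the side view the tall tube is at (302,195).

Things that could be taken for the tall tube: the white caps at (306,187), (324,196) and (343,199), and the blue tubes at (276,282) and (316,277), which I leave alone. The bottle cap at (448,188) is also white. I choose (306,187) and check it in a close crop and by depth.

```bash
cat > m.py <<'E'
from h import *
d=np.load("top.npy",allow_pickle=True).item();P=pts(d);im=d["image"]
g=im.astype(int).mean(2);Z=P[...,2]
def show(name,m):
    n,l,st,c=cv2.connectedComponentsWithStats(m.astype(np.uint8))
    for i in range(1,n):
        if st[i,4]>=8: 
            q=P[l==i];print(name,st[i,4],c[i].round(1),np.median(q,0).round(1),q.mean(0).round(1))
R=np.zeros(g.shape,bool);R[150:260,205:410]=True
show("tall",R&(Z>122)&(Z<145)); show("short",R&(Z>82)&(Z<100)&(g>100)); show("handle",R&(Z>97)&(Z<115)&(g<70))
show("ptr",R&(Z>70)&(Z<90)&(g<80)); show("reader",R&(Z>68)&(Z<90)&(g>100)); show("house",R&(Z>34)&(Z<46))
c=cv2.resize(im[150:260,205:410,::-1],None,fx=3.9,fy=3.9,interpolation=cv2.INTER_CUBIC);cv2.imwrite("pics/crop.png",c)
E
python3 m.py
```

```text
tall 78 [305.4 186. ] [ 584.6 -130.6  133.9] [ 584.8 -131.   133.2]
short 59 [323.5 194.1] [ 578.8 -166.2   91.3] [ 579.  -165.6   91.2]
short 60 [342.8 198. ] [ 571.8 -200.1   91.8] [ 571.8 -199.9   91.8]
handle 124 [238.4 176.2] [608.4 -14.2 106.1] [608.  -14.6 105.8]
ptr 37 [240.5 182.5] [598.8 -17.6  80.3] [602.3 -16.3  80. ]
ptr 13 [303.5 194.5] [ 580.  -129.9   79.2] [ 580.5 -130.5   79.1]
ptr 10 [320.  197.2] [ 573.8 -159.7   83.8] [ 574.7 -159.9   83.7]
ptr 10 [339.3 201.2] [ 566.9 -193.9   81.8] [ 567.8 -194.7   81.6]
ptr 102 [267.4 223.4] [529.2 -65.7  80.5] [527.6 -65.5  80.4]
reader 780 [266.4 229.7] [516.4 -63.1  75.1] [516.9 -63.6  75. ]
house 68 [328.7 151.9] [ 671.6 -181.    39. ] [ 671.6 -181.6   39.3]
house 78 [248.9 185. ] [605.2 -29.3  43.8] [605.6 -29.1  42.7]
house 997 [389.6 213.6] [ 551.2 -294.5   40.2] [ 551.8 -294.5   40. ]
house 12 [294.5 206.1] [ 565.8 -115.3   40.3] [ 565.7 -115.4   40.3]
house 13 [368.6 209.2] [ 561.1 -256.8   35.4] [ 560.6 -256.    35.3]
house 28 [315.  210.2] [ 557.7 -154.6   39.5] [ 557.9 -153.9   40.1]
house 13 [341.2 215.2] [ 548.2 -203.4   43.6] [ 548.1 -203.    41.7]
```

View pics/crop.png

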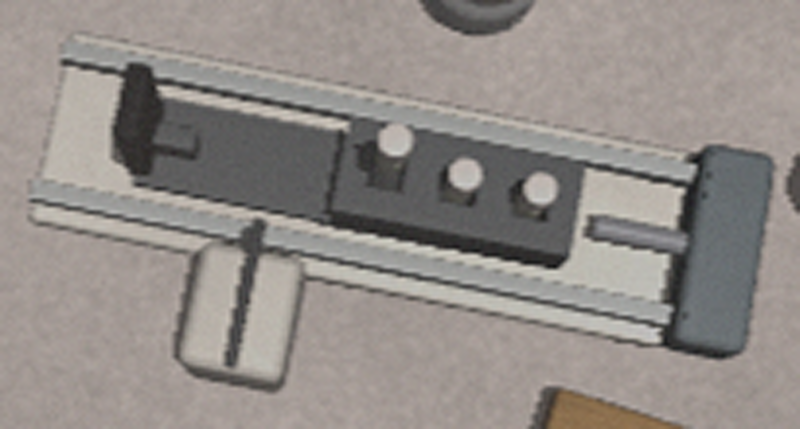

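The crop confirms the choice: the tall tube's cap sits at crop (395,140), depth puts its top at 134 mm, and it is nearest the handle. The pointer runs from (258,225) to (232,360). The track direction is ex ≈ (-0.196,-0.981), the handle is at about (608.5,-13.8), and the pull needed is about 53 mm. I'll move above the handle.

{"op": "servo_tool", "data": {
  "plan": [
    [0.0954, 0.1234, 0.003, 0, 0, -0.0138, 1],
    [0.0954, 0.1234, 0.003, 0, 0, -0.0138, 1],
    [0.0954, 0.1234, 0.003, 0, 0, -0.0138, 1],
    [0.0954, 0.1234, 0.003, 0, 0, -0.0138, 1],
    [0.0954, 0.1234, 0.003, 0, 0, -0.0138, 1],
    [0.0954, 0.1234, 0.003, 0, 0, -0.0138, 1],
    [0.0954, 0.1234, 0.003, 0, 0, -0.0138, 1],
    [0.0954, 0.1234, 0.003, 0, 0, -0.0138, 1],
    [0.0954, 0.1234, 0.003, 0, 0, -0.0138, 1],
    [0.0954, 0.1234, 0.003, 0, 0, -0.0138, 1],
    [0.0954, 0.1234, 0.003, 0, 0, -0.0138, 1],
    [0.0954, 0.1234, 0.003, 0, 0, -0.0138, 1],
    [0.0954, 0.1234, 0.003, 0, 0, -0.0138, 1],
    [0.0954, 0.1234, 0.003, 0, 0, -0.0138, 1],
    [0.0954, 0.1234, 0.003, 0, 0, -0.0138, 1],
    [0.0954, 0.1234, 0.003, 0, 0, -0.0138, 1],
    [0, 0, 0, 0, 0, 0, 1],
    [0, 0, 0, 0, 0, 0, 1]
  ]
}}

```text
clock: 2.35
position: [608.2, -14.3, 205.6]
ee_rot: [0.099, 0.995, -0.0, -0.001]
contact_force: [-0.5, -1.1, 0.1]
gripper_width: 85.1
grasp_force: 0.0
```

```bash
python3 - <<'E'
from h import *
from scipy.spatial.transform import Rotation as Ro
s=arm.read_state();R=Ro.from_quat(s["ee_rot"]).as_matrix();print(s["clock"],s["position"].round(1) if hasattr(s["position"],"round") else s["position"],R.round(4),np.degrees(np.arctan2(R[1,1],R[0,1])),s["contact_force"])
d=vision.get_image("wrist");cv2.imwrite("pics/w1.png",d["image"][...,::-1])
E
```

```text
2.35 [608.2 -14.3 205.6] [[-9.806e-01  1.962e-01 -1.700e-03]
 [ 1.962e-01  9.806e-01 -2.000e-04]
 [ 1.600e-03 -5.000e-04 -1.000e+00]] 78.68490709956717 [-0.45203094 -1.13445226  0.06799743]
```

View pics/w1.png

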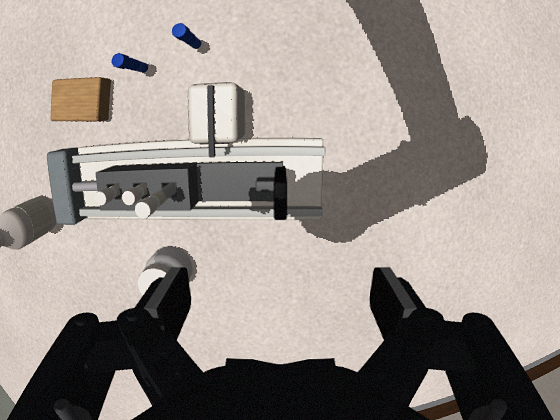

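The wrist view shows the blade at about (281,190), centred between the fingers (col ≈280) and square to them. I'll descend 130 mm and close.

{"op": "servo_tool", "data": {
  "plan": [
    [0, 0, -0.06, 0, 0, 0, 1],
    [0, 0, -0.075, 0, 0, 0, 1],
    [0, 0, -0.075, 0, 0, 0, 1],
    [0, 0, -0.075, 0, 0, 0, 1],
    [0, 0, -0.075, 0, 0, 0, 1],
    [0, 0, -0.05, 0, 0, 0, 1],
    [0, 0, -0.025, 0, 0, 0, 1],
    [0, 0, 0, 0, 0, 0, 1],
    [0, 0, 0, 0, 0, 0, 0],
    [0, 0, 0, 0, 0, 0, 0],
    [0, 0, 0, 0, 0, 0, 0],
    [0, 0, 0, 0, 0, 0, 0],
    [0, 0, 0, 0, 0, 0, 0],
    [0, 0, 0, 0, 0, 0, 0],
    [0, 0, 0, 0, 0, 0, 0],
    [0, 0, 0, 0, 0, 0, 0]
  ]
}}

```text
clock: 4.4
position: [608.8, -14.2, 75.8]
ee_rot: [0.099, 0.995, -0.0, -0.0]
contact_force: [-0.7, 0.1, 0.5]
gripper_width: -0.2
grasp_force: 0.0
```

The opening reads about 0, so the fingers may have missed the blade. I'll look.

```bash
python3 - <<'E'
from h import *
s=arm.read_state();print(s)
a=vision.get_image("side");b=vision.get_image("top");np.save("top2.npy",b,allow_pickle=True);np.save("side2.npy",a,allow_pickle=True)
A=cv2.resize(a["image"][120:320,180:400],None,fx=1.8,fy=1.8);B=cv2.resize(b["image"][130:330,190:410],None,fx=1.8,fy=1.8)
cv2.imwrite("pics/c2.png",np.hstack([A,B])[...,::-1])
E
```

```text
{'clock': 4.4, 'joints': array([ 2.42219391e-01,  4.59999570e-01, -1.85872226e-01,  3.42326381e-06,
       -9.24939936e-01, -2.01082497e+00]), 'joint_vel': array([-0.00114992,  0.00074489,  0.00025677, -0.00153673,  0.00073947,
        0.00035776]), 'joint_efforts': array([ 2.65043527e-03, -4.02682436e+01,  1.61969841e+01,  3.59869301e+00,
       -7.66653011e-04,  4.75498553e-06]), 'position': array([608.79598852, -14.19069854,  75.80134802]), 'ee_rot': array([ 9.87424314e-02,  9.95113025e-01, -3.86493250e-06, -6.80131687e-06]), 'contact_force': array([-0.69426681,  0.11118428,  0.50815615]), 'wrist_torque': array([-0.02134672, -0.0335569 , -0.00188636]), 'grasp_force': 0.0, 'gripper_width': -0.18887225082712586}
```

View pics/c2.png

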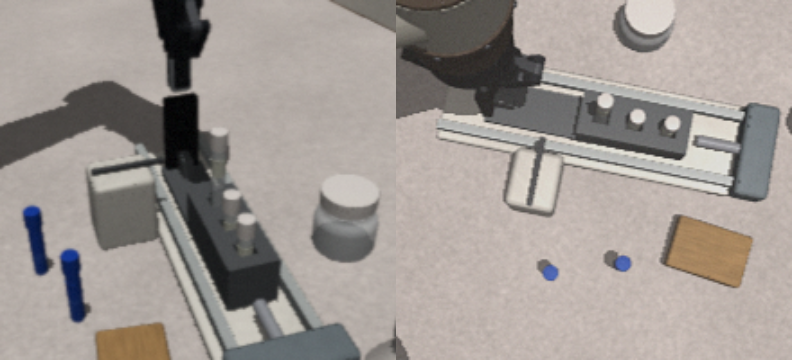

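In the side view (left) the finger tip, at about full-image (280,167), appears above the blade top at (280,173). I'll measure both by depth.

```bash
python3 - <<'E'
from h import *
d=np.load("side2.npy",allow_pickle=True).item();P=pts(d);g=d["image"].astype(int).mean(2)
for v in range(150,214,4):
    print(v,[ (u,*P[v,u].round(0).astype(int)) if np.isfinite(P[v,u,0]) else (u,) for u in (275,280,285)])
t=np.load("top2.npy",allow_pickle=True).item();Q=pts(t)
m=(Q[...,2]>60)&(Q[...,2]<140)
m[:, :200]=0;m[:,300:]=0;m[200:]=0
q=Q[m];print(len(q))
for b in range(60,140,10):
    k=q[(q[:,2]>=b)&(q[:,2]<b+10)]
    if len(k):print(b,len(k),k.min(0).round(),k.max(0).round(),k.mean(0).round())
E
```

```text
150 [(275, np.int64(595), np.int64(-26), np.int64(160)), (280, np.int64(592), np.int64(-50), np.int64(170)), (285, np.int64(604), np.int64(-45), np.int64(166))]
154 [(275, np.int64(599), np.int64(-19), np.int64(148)), (280, np.int64(604), np.int64(-28), np.int64(151)), (285, np.int64(614), np.int64(-27), np.int64(148))]
158 [(275, np.int64(598), np.int64(-19), np.int64(141)), (280, np.int64(604), np.int64(-26), np.int64(143)), (285, np.int64(613), np.int64(-29), np.int64(142))]
162 [(275, np.int64(597), np.int64(-20), np.int64(134)), (280, np.int64(604), np.int64(-27), np.int64(135)), (285, np.int64(614), np.int64(-27), np.int64(132))]
166 [(275, np.int64(598), np.int64(-17), np.int64(124)), (280, np.int64(604), np.int64(-27), np.int64(127)), (285, np.int64(612), np.int64(-30), np.int64(126))]
170 [(275, np.int64(698), np.int64(183), np.int64(-2)), (280, np.int64(607), np.int64(-20), np.int64(115)), (285, np.int64(719), np.int64(170), np.int64(-1))]
174 [(275, np.int64(601), np.int64(-12), np.int64(105)), (280, np.int64(609), np.int64(-17), np.int64(105)), (285, np.int64(617), np.int
[... 1154 characters left out ...]
6), np.int64(-19), np.int64(40)), (280, np.int64(602), np.int64(-27), np.int64(43)), (285, np.int64(609), np.int64(-33), np.int64(44))]
210 [(275, np.int64(596), np.int64(-18), np.int64(30)), (280, np.int64(601), np.int64(-28), np.int64(34)), (285, np.int64(606), np.int64(-40), np.int64(40))]
169
60 69 [ 575. -123.   60.] [617.  -5.  70.] [595. -92.  62.]
70 9 [591. -19.  71.] [605.  -6.  79.] [596. -15.  75.]
80 15 [591. -19.  81.] [608.  -5.  89.] [596. -14.  84.]
90 13 [590. -19.  91.] [604.  -6. 100.] [596. -14.  96.]
100 41 [591. -18. 102.] [603.  -5. 110.] [596. -12. 106.]
120 13 [597. -26. 122.] [605.  -5. 129.] [599. -15. 126.]
130 9 [597. -25. 130.] [601. -13. 138.] [598. -19. 134.]
```

Depth puts the shut finger tips at z ≈ 118, just above the blade top (105), while the state reports 75.8. The reported height is about 42 mm off from what the camera shows, but x and y agree. I'll trust the calibrated images (the blade top checks out), reopen, go 42 mm lower watching the force, and check again before closing.

{"op": "servo_tool", "data": {
  "plan": [
    [0, 0, 0, 0, 0, 0, 1],
    [0, 0, 0, 0, 0, 0, 1],
    [0, 0, 0, 0, 0, 0, 1],
    [0, 0, 0, 0, 0, 0, 1],
    [0, 0, 0, 0, 0, 0, 1],
    [0, 0, 0, 0, 0, 0, 1],
    [0, 0, -0.03, 0, 0, 0, 1],
    [0, 0, -0.04, 0, 0, 0, 1],
    [0, 0, -0.04, 0, 0, 0, 1],
    [0, 0, -0.03, 0, 0, 0, 1],
    [0, 0, 0, 0, 0, 0, 1]
  ]
}}

```text
clock: 5.88
position: [608.0, -14.3, 32.5]
ee_rot: [0.099, 0.995, -0.0, -0.001]
contact_force: [0.2, -0.5, 0.2]
gripper_width: 85.2
grasp_force: 0.0
```

```bash
python3 - <<'E'
from h import *
s=arm.read_state();print(s["clock"],s["position"],s["gripper_width"],s["contact_force"])
a=vision.get_image("side");b=vision.get_image("wrist");np.save("side3.npy",a,allow_pickle=True)
A=cv2.resize(a["image"][100:300,180:400],None,fx=1.6,fy=1.6);B=cv2.resize(b["image"],(427,320))
cv2.imwrite("pics/c3.png",np.hstack([A,B])[...,::-1])
E
```

```text
5.875 [608.04706558 -14.33979401  32.54038488] 85.2432041198026 [ 0.16701859 -0.5169849   0.17977275]
```

View pics/c3.png

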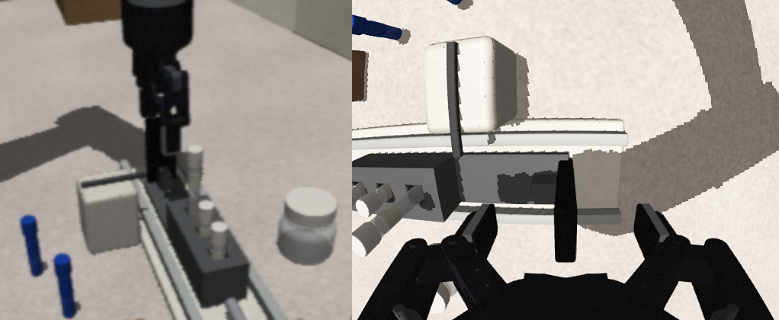

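The wrist view (right) shows the blade at about (565,210) centred between the two open fingers, and the finger tips clear of the tubes. I'll close.

{"op": "servo_tool", "data": {
  "plan": [
    [0, 0, 0, 0, 0, 0, 0],
    [0, 0, 0, 0, 0, 0, 0],
    [0, 0, 0, 0, 0, 0, 0],
    [0, 0, 0, 0, 0, 0, 0],
    [0, 0, 0, 0, 0, 0, 0],
    [0, 0, 0, 0, 0, 0, 0],
    [0, 0, 0, 0, 0, 0, 0]
  ]
}}

```text
clock: 6.85
position: [608.8, -14.4, 34.1]
ee_rot: [0.099, 0.995, -0.0, 0.0]
contact_force: [-1.0, -1.8, 2.2]
gripper_width: 11.5
grasp_force: 59.0
```

Gripped: 11.5 mm opening, 59 N. I'll pull 48 mm first, then measure.

{"op": "servo_tool", "data": {
  "plan": [
    [0.0039, 0.0196, 0, 0, 0, 0, 0],
    [0.0039, 0.0196, 0, 0, 0, 0, 0],
    [0.0039, 0.0196, 0, 0, 0, 0, 0],
    [0.0039, 0.0196, 0, 0, 0, 0, 0],
    [0.0039, 0.0196, 0, 0, 0, 0, 0],
    [0.0039, 0.0196, 0, 0, 0, 0, 0],
    [0.0039, 0.0196, 0, 0, 0, 0, 0],
    [0.0039, 0.0196, 0, 0, 0, 0, 0],
    [0, 0, 0, 0, 0, 0, 0],
    [0, 0, 0, 0, 0, 0, 0]
  ]
}}

```text
clock: 8.1
position: [618.2, 32.6, 34.1]
ee_rot: [0.099, 0.995, -0.0, -0.0]
contact_force: [-0.9, -5.7, 4.8]
gripper_width: 11.2
grasp_force: 59.3
```

```bash
cat > m2.py <<'E'
from h import *
import sys
ex=np.array([-.196,-.981]);ey=np.array([.981,-.196])
s=arm.read_state();print(s["clock"],s["position"],s["gripper_width"],s["grasp_force"],s["contact_force"])
for n in("top","side"):
    d=vision.get_image(n);P=pts(d);g=d["image"].astype(int).mean(2);Z=P[...,2]
    L=np.stack([(P[...,:2]-[608.5,-13.8])@ex,(P[...,:2]-[608.5,-13.8])@ey],-1)
    box=(L[...,0]>0)&(L[...,0]<220)
    T=box&(abs(L[...,1])<16)&(Z>118)&(Z<145)&(g>95)
    cap=box&(abs(L[...,1])<16)&(Z>131)&(Z<138)
    # shut out gripper: near tube only
    for nm,m in(("tall",T),("captop",cap),("short",box&(abs(L[...,1])<16)&(Z>86)&(Z<96)&(g>95)),("ptr",box&(L[...,1]<-22)&(L[...,1]>-90)&(Z>77)&(Z<85)&(g<110)),("rdr",box&(L[...,1]<-22)&(L[...,1]>-100)&(Z>72)&(Z<78))):
        k,l,st,c=cv2.connectedComponentsWithStats(m.astype(np.uint8))
        for i in range(1,k):
            if st[i,4]>=10:
                q=L[l==i];print(n,nm,st[i,4],c[i].round(1),"mean",q.mean(0).round(1),"mid x",((q[:,0].min()+q[:,0].max())/2).round(1),"med",np.median(q[:,0]).round(1))
    cv2.imwrite(f"pics/{n}_{sys.argv[1]}.png",cv2.resize(d["image"][120:280,200:420],None,fx=3.6,fy=3.6,interpolation=cv2.INTER_CUBIC)[...,::-1])
E
python3 m2.py a
```

```text
8.1 [618.22697018  32.59393221  34.05529885] 11.218073588956798 59.276188015937805 [-0.90658305 -5.69718512  4.8221345 ]
top tall 71 [280.  180.7] mean [75.5  0.1] mid x 75.3 med 75.4
top captop 65 [279.8 180.4] mean [75.2  0.4] mid x 75.3 med 75.0
top short 60 [296.3 188.9] mean [105.2   0.5] mid x 105.1 med 105.3
top short 59 [316.5 193.1] mean [1.42e+02 1.00e-01] mid x 142.0 med 141.9
top ptr 82 [268.1 219.6] mean [ 66.4 -62.2] mid x 66.2 med 66.3
top rdr 298 [259.1 225.8] mean [ 52.6 -75.7] mid x 53.3 med 52.6
top rdr 305 [273.6 228.6] mean [ 79.2 -75.7] mid x 79.2 med 79.1
side tall 92 [292.  181.9] mean [76.3 -0.1] mid x 74.1 med 77.6
side captop 33 [292.  178.6] mean [73.5  0.8] mid x 73.6 med 74.0
side short 26 [292.2 201.4] mean [78.  -0.2] mid x 77.6 med 78.5
side short 51 [298.9 212.2] mean [110.5   0.7] mid x 109.3 med 111.1
side short 58 [305.6 223.8] mean [1.443e+02 1.000e-01] mid x 143.5 med 144.6
side ptr 79 [255.7 210.5] mean [ 67.8 -62.3] mid x 67.5 med 68.4
side rdr 387 [249.2 215.1] mean [ 71.2 -74.7] mid x 67.5 med 72.1
```

The pointer is at along-track 66.2 and the tall cap top at 75.2. The tubes have leaned unequally during the pull (caps moved 44 to 50 mm against about 48 for the tray), and the foot is what's judged. So I'll measure the lean by height, and the block's position before and after.

```bash
cat > m3.py <<'E'
from h import *
import sys
ex=np.array([-.196,-.981]);ey=np.array([.981,-.196])
def an(d,lo,hi):
    P=pts(d);Z=P[...,2];L=np.stack([(P[...,:2]-[608.5,-13.8])@ex,(P[...,:2]-[608.5,-13.8])@ey],-1)
    for a in range(60,140,10):
        m=(Z>=a)&(Z<a+10)&(abs(L[...,1])<16)&(L[...,0]>lo)&(L[...,0]<hi)&(Z>62)
        q=L[m]
        if len(q)>3:print(a,len(q),q.mean(0).round(1),q[:,0].min().round(1),q[:,0].max().round(1))
    m=(Z>55)&(Z<62)&(abs(L[...,1])<24)&(L[...,0]>30)&(L[...,0]<240)
    for y in(-18,-14,14,18):
        r=L[m&(abs(L[...,1]-y)<3)][:,0];print("block",y,len(r),r.min().round(1),r.max().round(1))
d=np.load("top.npy",allow_pickle=True).item();print("start");an(d,104,136)
d=vision.get_image("top");print("now");an(d,float(sys.argv[1]),float(sys.argv[2]))
E
python3 m3.py 58 90
```

```text
start
60 19 [120.1  -2.6] 104.6 134.9
70 7 [119.6  -5.1] 115.4 122.8
80 6 [120.5  -3.9] 115.0 125.6
90 9 [118.4  -4.9] 114.2 123.6
100 7 [119.5  -4.6] 113.8 124.9
120 11 [119.2  -5. ] 112.3 126.8
130 69 [119.6   0.2] 112.0 127.3
block -18 192 97.7 211.0
block -14 188 97.3 211.8
block 14 129 97.3 211.0
block 18 155 98.0 211.9
now
60 10 [77.3  0.5] 67.2 87.9
70 10 [71.9 -3.8] 65.0 76.1
80 6 [71.5 -3.9] 65.4 75.8
90 7 [71.3 -4.5] 67.6 75.9
100 9 [71.8 -3.8] 65.9 75.8
110 4 [70.4 -4.9] 66.2 74.4
120 10 [70.  -5.2] 62.4 75.9
130 67 [68.7  0.3] 61.3 75.9
block -18 190 49.6 164.2
block -14 190 50.0 163.6
block 14 129 50.2 164.3
block 18 160 49.4 163.2
```

View pics/top_a.png

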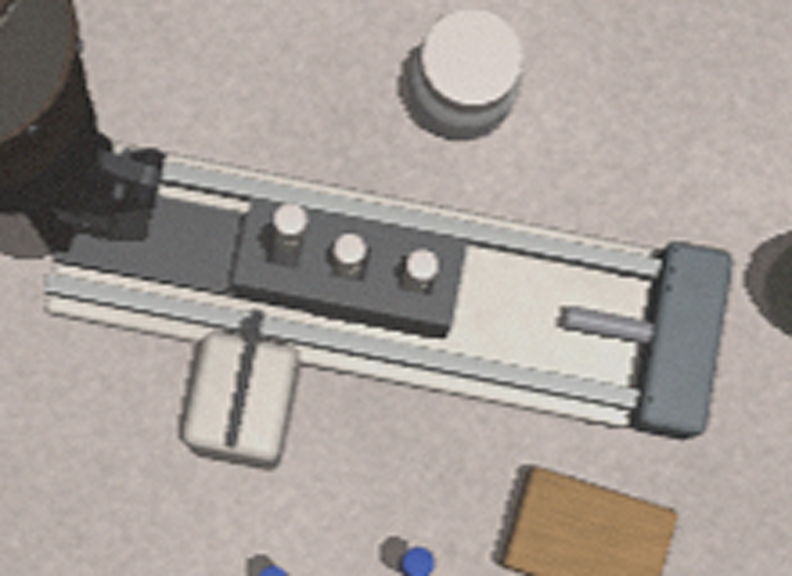

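The view shows the tall tube at crop (290,222), just right of the pointer line at (245,380). The tube was wobbling: its top now reads 68.7. The block has moved 47.8 mm, so the well is at 72.0, and the pointer is at 66.1. That leaves about 5.8 mm, which I'll pull gently and let settle.

{"op": "servo_tool", "data": {
  "plan": [
    [0.0005, 0.0024, 0, 0, 0, 0, 0],
    [0.0005, 0.0024, 0, 0, 0, 0, 0],
    [0.0005, 0.0024, 0, 0, 0, 0, 0],
    [0.0005, 0.0024, 0, 0, 0, 0, 0],
    [0.0005, 0.0024, 0, 0, 0, 0, 0],
    [0.0005, 0.0024, 0, 0, 0, 0, 0],
    [0.0005, 0.0024, 0, 0, 0, 0, 0],
    [0.0003, 0.0022, 0, 0, 0, 0, 0],
    [0, 0, 0, 0, 0, 0, 0],
    [0, 0, 0, 0, 0, 0, 0],
    [0, 0, 0, 0, 0, 0, 0],
    [0, 0, 0, 0, 0, 0, 0],
    [0, 0, 0, 0, 0, 0, 0],
    [0, 0, 0, 0, 0, 0, 0],
    [0, 0, 0, 0, 0, 0, 0],
    [0, 0, 0, 0, 0, 0, 0]
  ]
}}

```text
clock: 10.25
position: [619.3, 38.0, 34.1]
ee_rot: [0.099, 0.995, -0.001, -0.0]
contact_force: [-1.0, -6.8, 4.1]
gripper_width: 11.1
grasp_force: 59.3
```

```bash
python3 m2.py b; python3 m3.py 52 84 | sed -n '/now/,$p'
```

```text
10.25 [619.30279592  37.95214737  34.06323271] 11.07913112914245 59.28167760372162 [-0.99663477 -6.81753032  4.05246208]
top tall 69 [277.1 180.1] mean [70.5  0.1] mid x 70.2 med 70.7
top captop 67 [277. 180.] mean [70.3  0.2] mid x 70.1 med 70.4
top short 58 [294.4 188.5] mean [101.8   0.4] mid x 101.7 med 102.0
top short 59 [313.5 192.1] mean [136.4   0.8] mid x 136.5 med 136.2
top ptr 84 [268.1 219.5] mean [ 66.5 -62. ] mid x 66.1 med 66.5
top rdr 295 [259.3 225.6] mean [ 52.8 -75.4] mid x 53.3 med 52.9
top rdr 304 [273.8 228.3] mean [ 79.3 -75. ] mid x 78.2 med 79.3
side tall 97 [291.6 180.7] mean [72.8  0.5] mid x 71.1 med 73.9
side captop 41 [291.7 177.8] mean [70.7  1.2] mid x 71.1 med 70.4
side short 13 [290.5 200. ] mean [73.3 -1.7] mid x 73.0 med 73.6
side short 55 [297.5 210.1] mean [103.5   0.7] mid x 103.0 med 103.2
side short 58 [304.7 221.8] mean [138.9   0.6] mid x 138.3 med 139.6
side ptr 83 [255.2 210.7] mean [ 68.  -63.2] mid x 67.5 med 68.5
side rdr 95 [245.6 209.2] mean [ 51.2 -76.6] mid x 53.3 med 51.3
side rdr 293 [250.3 217. ] mean [ 77.7 -74.3] mid x 79.0 med 77.4
now
60 14 [67.4 -5.5] 52.8 83.2
70 10 [67.8 -3.3] 61.6 71.9
80 6 [67.1 -3.3] 61.7 71.6
90 10 [67.1 -3.4] 60.0 71.8
100 9 [65.7 -4.3] 60.1 70.8
120 13 [66.9 -4.8] 58.9 72.2
130 66 [64.8  0.5] 57.6 72.0
block -18 186 45.0 158.9
block -14 185 43.8 157.7
block 14 136 43.8 158.5
block 18 151 43.8 157.7
```

The block has now moved about 53.4 mm, so the well is at about 66.3 and the pointer at 66.2. The caps still rock, so I'll hold still for a while and recheck.

{"op": "servo_tool", "data": {
  "plan": [
    [0, 0, 0, 0, 0, 0, 0],
    [0, 0, 0, 0, 0, 0, 0],
    [0, 0, 0, 0, 0, 0, 0],
    [0, 0, 0, 0, 0, 0, 0],
    [0, 0, 0, 0, 0, 0, 0],
    [0, 0, 0, 0, 0, 0, 0],
    [0, 0, 0, 0, 0, 0, 0],
    [0, 0, 0, 0, 0, 0, 0],
    [0, 0, 0, 0, 0, 0, 0],
    [0, 0, 0, 0, 0, 0, 0],
    [0, 0, 0, 0, 0, 0, 0],
    [0, 0, 0, 0, 0, 0, 0],
    [0, 0, 0, 0, 0, 0, 0],
    [0, 0, 0, 0, 0, 0, 0],
    [0, 0, 0, 0, 0, 0, 0],
    [0, 0, 0, 0, 0, 0, 0]
  ]
}}

```text
clock: 12.4
position: [619.3, 37.9, 34.0]
ee_rot: [0.099, 0.995, -0.001, -0.0]
contact_force: [-0.2, -6.9, 3.4]
gripper_width: 11.0
grasp_force: 59.3
```

```bash
python3 m2.py c | grep -E "^[0-9]|top"; python3 m3.py 52 84 | sed -n '/now/,$p'; python3 -c "
from h import *
print(arm.read_state()['joint_vel'])"
```

```text
12.4 [619.26814084  37.9263007   34.02393983] 11.041620861438156 59.28213357925415 [-0.17200699 -6.8702687   3.43686612]
top tall 73 [275.  179.7] mean [66.9  0.2] mid x 66.6 med 66.9
top captop 68 [274.8 179.4] mean [66.4  0.5] mid x 66.6 med 66.3
top short 58 [294.2 188.6] mean [1.014e+02 1.000e-01] mid x 101.3 med 101.6
top short 59 [313.5 192.1] mean [136.4   0.8] mid x 136.4 med 136.3
top ptr 87 [268.1 219.6] mean [ 66.5 -62.3] mid x 66.0 med 66.5
top rdr 297 [259.1 226. ] mean [ 52.6 -76.1] mid x 52.3 med 52.6
top rdr 298 [273.6 228.7] mean [ 79.2 -75.8] mid x 79.9 med 79.1
side captop 38 [291.3 177.8] mean [70.7  0.5] mid x 71.6 med 71.2
now
60 14 [65.8 -3. ] 52.8 79.6
70 6 [69.6 -4.1] 63.5 73.8
80 8 [68.7 -4.6] 63.6 74.0
90 6 [69.9 -4.7] 63.8 74.3
100 6 [68.7 -5.6] 64.0 72.9
110 4 [68.8 -5.9] 64.4 74.7
120 11 [69.8 -6. ] 62.5 76.0
130 68 [68.8 -0.2] 61.6 76.0
block -18 185 45.0 158.8
block -14 194 44.0 158.2
block 14 136 43.9 158.3
block 18 165 43.9 157.7
[-7.57776287e-04 -3.45193958e-04  6.67906736e-04 -1.41320526e-05
  4.57163933e-04 -1.12317798e-04]
```

View pics/top_c.png

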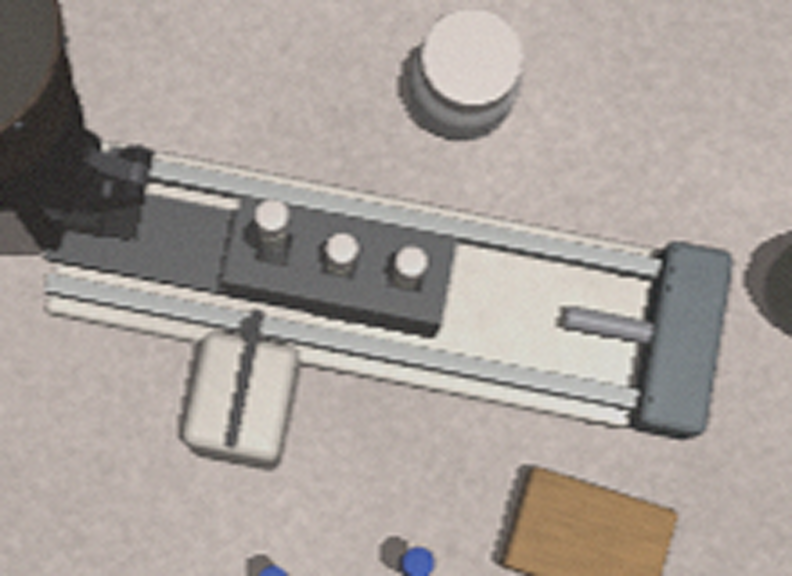

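The view shows the tall tube at crop (272,215), in line with the pointer (slanted line through (255,320) and (232,440)). It measures 66–69 while still rocking slightly, against the pointer at 66.2, so it is within tolerance. The grip is steady at 59 N and the arm is still. I'll hand in.

```bash
python3 -c "
from h import *
print(arm.job_done())"
```

```text
the job is handed in; nothing more can be done
None
```

I pulled the tray out about 53 mm and handed the job in with the gripper still holding it at 59 N. The tall tube measured 0–3 mm from the pointer, still rocking slightly in its well; the hand-in returned no verdict. The reported tool height read about 42 mm too low, so the first grasp closed above the handle and I set the height from the camera instead.

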